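# Put the packer's kit back into its fitted tray

### The arm

A 6-joint arm with a two-finger parallel gripper is mounted at the origin on a cart in front of the work surface, level with it; the furniture and walls round the work are solid. World frame = base frame: x ahead of the robot, y to its left, z up, the work surface at z = 0. Lengths are in m, angles in rad, forces in N, time in s.
With the tool pointing down it reaches from about 0.325 to 0.9 m from the base axis. Payload 6.1 kg.
Tool frame: the origin (TCP) lies midway between the tips of the shut fingers; the grasp point (between the pads) lies 19 mm behind it; z points along the fingers, y is the line along which they close (so a half turn about z gives the same grasp; the last joint's range is limited). The gripper opens to 85 mm and grips with 20 to 120 N. Pads are 22 mm wide; open, the fingers measure 114 mm over their backs; the gripper's body (76 mm by 85 mm) begins 54 mm behind the grasp point. The pads swing forward as they close: fully open they stand 13 mm farther back than shut.
Start: joints at [1.155, 0.22, 1.526, -0, 1.395, -0.126], TCP at [0.179, 0.599, 0.231] pointing down, gripper open.
Joint ranges: [-2.98, 2.98], [-0.91, 2.08], [0.09, 2.57], [-1.24, 4.39], [0.2, 2.65], [-2.68, 2.68]. Speed limits (rad/s): [2.57, 2.57, 3.01, 3.14, 3.14, 3.14].

### API

Orientations are given as [roll, pitch, yaw] about the fixed x, y, z axes, in that order (R = Rz(yaw) Ry(pitch) Rx(roll)).
In Python, from plant import movep, move_l, set_joints, gripper_to, hold, inverse_kinematics, observe, get_image, get_calibration, Unreachable, job_done gives the robot as it stands. Calls block until the motion is done:
- movep(position, orientation): joint-space move of the TCP to a pose.
- move_l(position, feed=0.15, rotation=None, max_force=None): straight line of the TCP; rotation=None keeps the orientation; feed is the mean speed in m/s. With max_force (N) it stops when the force on the tool has changed by that much, and returns True; else False.
- set_joints(angles): joint-space move.
- gripper_to(opening, f_grip=None): finger opening in m; f_grip is the grip in N (None keeps the last); returns when the fingers have stopped.
- hold(seconds).
- inverse_kinematics(position, orientation): joint angles nearest the present ones, or None.
- observe(): the state.
- get_image(name): name is "scene" or "top" or "wrist"; returns (picture, depth): 420x560x3 uint8, red, green, blue; 420x560 float32, m along the optical axis (not along the pixel's ray), 0 where there is no reading.
- get_calibration(name): a dict with "intrinsics" (3x3 intrinsics, pixels), "world_from_camera" (4x4, takes a point from camera to world coordinates). Camera axes: x right, y down, z forward; pixel columns grow to the right and rows downward; lengths in m; the calibration is good to about 2 mm. A picture is of the moment at which its call begins: read the wrist's pose just before it. get_calibration takes no time and is no camera call; for the wrist camera it gives the pose at the moment of the call.
A pose or a line that the arm cannot do raises Unreachable and nothing moves.
- job_done(): hands the job in; it is judged then, once.
The state is a dict: "time_s": time; "q": joint angles; "joint_velocities": joint speeds; "joint_torque": joint torques, N m; "eef_pos": TCP position; "tcp_rot": TCP orientation; "ft_force": force on the tool from outside, world axes, zero at the start; "torque": the same for the moment, N m; "opening": finger opening in m; "grasp_force": force on a finger pad.
Only numpy, scipy, OpenCV 4.12 (cv2) and the standard library are available. Lean on these libraries where they do the work, as an engineer would, in place of code of your own. Each camera call takes 0.05 s, during which the arm holds its last target. There are 200 camera calls.

### The job

Put the packing kit away in the plywood tray, each piece seated flat in the insert made for it: the brown tape roll over the round hub, the stamp upright in the rectangular well, the marker lying in its two saddles, and the fruit-sizing gauge with its ring round the small boss and its handle between the guides. The pencil and the small roll of stickers do not belong to the kit: leave them lying where they are.

Things in the scene. Friction and masses are not known exactly. Their poses are not given: they have to be found in the camera images.
- tape_roll: Roll of brown packing tape, kit, lying flat: 98 mm across, 48 high, bore 71 clear. Round: yaw is free. Grip it by its 11 to 13 mm wall, one finger in the bore, fingertips about 20 mm above its underside. Origin: centre of the underside. 160 g.
- stamp: Wooden hand stamp, kit, standing upright: foot 30 (x) by 56 (y) by 22 mm high; round knob handle up to 24 mm thick above it, to z = 71. Grip the handle about 50 mm above the underside. Origin: centre of the underside. 50 g.
- marker: Felt marker, white and blue barrel, kit, lying along its own y: 128 mm long, 16 wide, 18 high; its ends are equivalent here. Grip across the middle. Origin: mid-length, on the underside. 18 g.
- gauge: Fruit-sizing gauge, kit: flat green ring on a straight handle, 150 mm long (y), 9 thick. Ring 69 mm outside, centre at y = +40.5; opening 48 mm clear. Handle 20 mm wide (x), from y = +7 to -75; grip it across x near y = -25. Origin: mid-length, on the underside. 45 g.
- tape_hub: Square grey insert, 104 mm, with one round black chamfered hub 50 mm across: place of the tape roll. Origin: centre of its underside; seat (plate top) 4 mm, hub top 17 mm above it. Sits in a shallow plywood tray beside the other square insert (the two swap, along x); its -y edge is at a tray wall (7 mm thick, top 17 mm above the origin), its +y edge at the long inserts. The tray moves and turns.
- stamp_well: Square grey insert, 104 mm, in the same tray, with a rectangular black-walled well, inside 46 (x) by 72 mm (y): place of the stamp, upright, long side of its foot along y, either way round. Origin: centre of its underside; well floor 4 mm, tops of its 5 mm walls 16 mm above it.
- marker_saddles: Long grey insert, 76 (x) by 209 mm (y), in the same tray (swaps with the other long one): two black saddles at y = +44 and -44, each two ridges 32 mm apart and 24 long, end stops at y = +75 and -75; fingers have 64 mm between the saddles. Place of the marker, along y, either way round. Origin: centre of its underside; floor 4 mm, ridge tops 14 mm above it.
- gauge_seat: Long grey insert, 76 (x) by 209 mm (y), in the same tray: black chamfered round boss 30 mm across at y = +40.5, two guide ridges 36 mm apart and 20 long at y = -62. Place of the gauge: ring round the boss, handle between the guides, so its origin and y fall on the insert's. Origin: centre of its underside; seat 4 mm, boss and guide tops 12 mm above it.
- pencil: Yellow pencil, 164 mm long (y), 8 thick, lying flat. Not part of the kit. Origin: near mid-length, on the underside.
- label_roll: Small roll of stickers, white with green labels, lying flat: 76 mm across, 32 high. Not part of the kit. Origin: centre of the underside.
There are look-alikes about, which are no part of the job. What is shaped like the stamp but turquoise is not meant.

How it is judged:
At the end, for the whole second after the job is handed in: All at rest, flat on their inserts (tilt under 0.08 rad): tape roll centred on its hub to 13 mm, stamp in its well to 15 mm, marker in its saddles to 15 mm and 0.2 rad, gauge on its seat to 13 mm and 0.2 rad. Pencil and sticker roll within 25 mm of where they lay (horizontal distance between tape_roll and tape_hub below 0.013 m and z of tape_roll in the frame of tape_hub between 0.001 and 0.008 m and angle between each of tape_roll, stamp, marker, gauge's own z axis and vertical below 0.08 rad and linear speed of each of tape_roll, stamp, marker, gauge below 0.02 m/s and horizontal distance between stamp and stamp_well below 0.015 m and z of stamp in the frame of stamp_well between 0.001 and 0.008 m and angle between the y axis of stamp and the y axis of stamp_well, either way round below 0.5 rad and horizontal distance between marker and marker_saddles below 0.015 m and z of marker in the frame of marker_saddles between 0.001 and 0.008 m and angle between the y axis of marker and the y axis of marker_saddles, either way round below 0.2 rad and horizontal distance between gauge and gauge_seat below 0.013 m and z of gauge in the frame of gauge_seat between 0.001 and 0.008 m and angle between the y axis of gauge and the y axis of gauge_seat, either way round below 0.2 rad and distance of each of pencil, label_roll from where it was at the start of the episode below 0.025 m); the robot touches nothing.
It fails at once if the pencil is taken or pushed away (distance of pencil from where it was at the start of the episode above 0.04 m).
It fails at once if the roll of stickers is taken or pushed away (distance of label_roll from where it was at the start of the episode above 0.04 m).
It also fails if it takes over 99 s, if anything falls off the work surface, if the arm or the gripper's body presses on something with over 40 N, if the wrist force passes 120 N, or if a joint passes its speed limit or range.

## Working session

There is one attempt and no reset: what is moved stays moved. The work goes in short steps, each a Python script; the robot and the scene stay as the last script left them, time stands still between calls to the robot, and variables do not carry over. Pictures are saved under pics/ and viewed, at most 14 in all, crops included, and the job is handed in when it is done.

```bash
ls; mkdir -p pics
python3 - <<'E'
from plant import *
import cv2, numpy as np
for n in("top","scene"):
    im,d=get_image(n); c=get_calibration(n); np.savez(f"pics/{n}0.npz",im=im,d=d,K=c["intrinsics"],T=c["world_from_camera"])
    cv2.imwrite(f"pics/{n}0.png",im[:,:,::-1]); print(n,c["intrinsics"],np.round(c["world_from_camera"],3))
o=observe();print(o["time_s"],o["eef_pos"],o["tcp_rot"],o["opening"])
E
```

```text
pics
top [[465.09447911   0.         283.20781907]
 [  0.         465.09447911 210.86300445]
 [  0.           0.           1.        ]] [[-0.018 -0.986  0.163  0.448]
 [-1.     0.02   0.008  0.078]
 [-0.011 -0.163 -0.987  1.051]
 [ 0.     0.     0.     1.   ]]
scene [[409.4760492    0.         277.17866728]
 [  0.         409.4760492  212.27824047]
 [  0.           0.           1.        ]] [[ 0.782 -0.399  0.479  0.126]
 [-0.623 -0.523  0.581 -0.51 ]
 [ 0.018 -0.753 -0.658  0.728]
 [ 0.     0.     0.     1.   ]]
0.1 [0.17839321 0.59843325 0.23029092] [-3.13985235e+00 -2.22319888e-04  2.85176363e+00] 0.08524022889726403
```

View pics/top0.png

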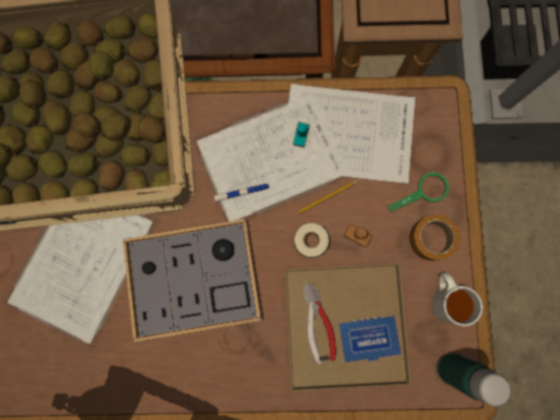

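View pics/scene0.png

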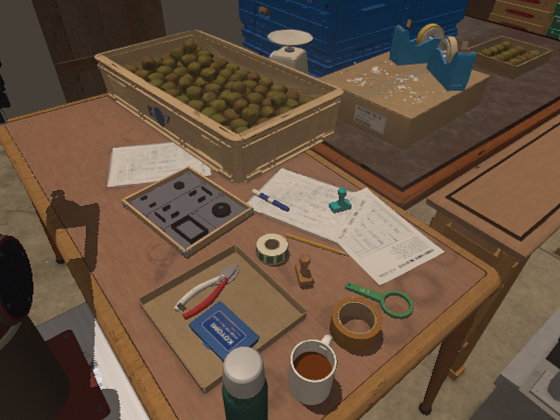

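Top view: the kit is the wooden stamp (358,235), marker (243,191), gauge (420,191) and tape roll (435,238). The tray is around (192,280), with the gauge boss at (149,268), saddles in the middle, hub at (223,250) and well at (230,297). Possible confusions:
- **Stamp:** turquoise stamp (301,134).
- **Marker:** pencil (328,196), pliers (320,325).
- **Tape:** sticker roll (312,240), mug (458,303), and the blue dispenser's tape in the scene view.

I'll choose brown for the tape and stamp, blue and white for the marker, and green for the gauge.

```bash
cat > h.py <<'E'
import numpy as np, cv2
def load(n):
    z=np.load(n); return z["im"],z["d"],z["K"],z["T"]
def ray(px,K,T,z):
    px=np.atleast_2d(np.array(px,float)); v=np.c_[(px-K[:2,2])/K[0,0],np.ones(len(px))]@T[:3,:3].T
    return T[:3,3]+v*((z-T[2,3])/v[:,2])[:,None]
def cloud(d,K,T):
    r,c=np.mgrid[:d.shape[0],:d.shape[1]]
    P=np.dstack([(c-K[0,2])/K[0,0]*d,(r-K[1,2])/K[1,1]*d,d]); return P@T[:3,:3].T+T[:3,3]
def blob(mask):
    n,l,s,_=cv2.connectedComponentsWithStats(mask.astype(np.uint8)); 
    return l==1+np.argmax(s[1:,4]) if n>1 else mask
def pix(m): return np.argwhere(m)[:,::-1].astype(float)
E
python3 - <<'E'
from h import *
im,d,K,T=load("pics/top0.npz"); W=cloud(d,K,T)
hsv=cv2.cvtColor(im,cv2.COLOR_RGB2HSV)
for n,p in dict(stamp=(358,235),stampfoot=(352,238),marker=(243,191),gauge=(405,200),tape=(416,238),label=(325,240),hub=(223,250),plate=(250,245),boss=(149,268),mid=(185,280),well=(230,297),table=(280,220),wallL=(129,290),crate=(188,150),mug=(480,303),bottle=(490,388),box=(290,330)).items(): print(n,np.round(W[p[1],p[0]],3),hsv[p[1],p[0]])
cr=[im[215:345,120:265],im[165:270,300:465]]
a=[cv2.resize(c,(400,int(400*c.shape[0]/c.shape[1])),interpolation=cv2.INTER_CUBIC) for c in cr]
h=max(x.shape[0] for x in a); a=[np.pad(x,((0,h-x.shape[0]),(0,0),(0,0))) for x in a]
cv2.imwrite("pics/crop0.png",np.hstack(a)[:,:,::-1])
E
```

```text
stamp [ 0.556 -0.072  0.068] [ 14 164 123]
stampfoot [ 0.554 -0.066  0.022] [ 14 164 135]
marker [0.667 0.176 0.017] [ 19  57 188]
gauge [ 0.64  -0.191  0.009] [ 54  80 124]
tape [ 0.549 -0.201  0.046] [ 15 193 132]
label [ 0.55  -0.005  0.031] [ 20  74 189]
hub [0.533 0.221 0.023] [30 12 64]
plate [0.545 0.163 0.   ] [ 14 129  79]
boss [0.497 0.385 0.018] [ 0 23 34]
mid [0.469 0.307 0.009] [  8  28 110]
well [0.43  0.207 0.009] [ 10  28 110]
table [ 0.601  0.094 -0.002] [ 12 126 127]
wallL [0.45  0.427 0.022] [ 16 127 163]
crate [0.764 0.301 0.025] [ 18 115 140]
mug [ 0.41  -0.311  0.085] [ 22  46 143]
bottle [ 0.274 -0.26   0.222] [ 17  42 162]
box [ 0.356  0.076 -0.   ] [ 17 116 119]
```

View pics/crop0.png

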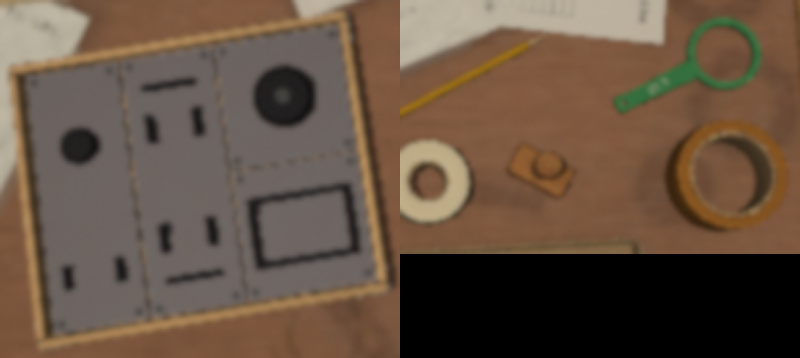

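The crop confirms the picks: green gauge, brown tape roll and wooden stamp (not turquoise). The tray shows the gauge seat on the left, the saddles in the middle, the hub top right and the well bottom right. Next I measure everything.

Run:
```python
from h import *
im,d,K,T=load("pics/top0.npz"); W=cloud(d,K,T); hsv=cv2.cvtColor(im,cv2.COLOR_RGB2HSV); H,S,V=hsv[...,0],hsv[...,1],hsv[...,2]
def roi(x0,x1,y0,y1):
    m=np.zeros(V.shape,bool); m[y0:y1,x0:x1]=1; return m
def axis(P): 
    u=np.linalg.svd(P-P.mean(0))[2][0] if len(P)>1 else 0; return np.arctan2(u[1],u[0])
# tray dark features
blk=roi(130,256,228,335)&(V<75)&(S<90)
n,l,s,c=cv2.connectedComponentsWithStats(blk.astype(np.uint8))
for i in range(1,n):
    if s[i,4]>8:
        m=l==i; print("blk",np.round(c[i],1),s[i,4],"z17",np.round(ray(c[i],K,T,.018)[0][:2],4))
# objects
m=blob(roi(385,455,165,215)&(H>40)&(H<85)&(S>60)); P=ray(pix(m),K,T,.009)[:,:2]
r=cv2.minEnclosingCircle(pix(m).astype(np.float32)); 
# ring: opening via filled hole
cs,hi=cv2.findContours(m.astype(np.uint8),cv2.RETR_CCOMP,cv2.CHAIN_APPROX_NONE)
for k,cc in enumerate(cs):
    if hi[0,k,3]>=0 and len(cc)>20: e=cv2.fitEllipse(cc); print("gauge hole",e, ray(e[0],K,T,.005))
hull=cv2.minAreaRect(P.astype(np.float32)*1000); print("gauge rect",hull, "mean",P.mean(0))
m=blob(roi(208,275,175,208)&(((H>100)&(H<130)&(S>120)))); Pb=pix(m)
print("marker blue",m.sum(),Pb.min(0),Pb.max(0))
m=blob(roi(328,378,218,250)&(S>150)&(V>90)); print("stamp px",pix(m).min(0),pix(m).max(0))
f=m&(np.abs(W[...,2]-.022)<.006); P=W[f][:,:2]; print("stampfoot",cv2.minAreaRect(P.astype(np.float32)*1000))
f=m&(W[...,2]>.05); print("knob",W[f].mean(0),f.sum())
m=roi(405,470,212,265)&(W[...,2]>.042)&(W[...,2]<.056); P=W[m][:,:2]; print("tape top circle",cv2.minEnclosingCircle(P.astype(np.float32)*1000),P.mean(0))
m=roi(290,335,218,262)&(W[...,2]>.026)&(W[...,2]<.036); print("label",cv2.minEnclosingCircle(W[m][:,:2].astype(np.float32)*1000))
m=roi(205,275,175,208)&(W[...,2]>.009)&(W[...,2]<.025); P=W[blob(m)][:,:2]; print("marker",cv2.minAreaRect(P.astype(np.float32)*1000),P.mean(0),m.sum())
m=roi(120,265,215,345)&(W[...,2]>.005)&(W[...,2]<.03); P=W[blob(m)][:,:2]; print("tray",cv2.minAreaRect(P.astype(np.float32)*1000))
f=lambda M:np.round(np.median(M[...,2]),4)
print("plates z",f(W[270:290,180:190]),"table",f(W[225:235,270:290]))
m=(W[...,0]>.5)&roi(0,195,0,215); print("crate top",np.percentile(W[m][:,2],[50,90,98]), W[roi(120,195,100,220)&(W[...,2]>.1)].min(0))
```

```text
blk [222.9 249.6] 412 z17 [0.5346 0.2217]
blk [181.1 245.3] 48 z17 [0.5459 0.3151]
blk [191.2 258.7] 38 z17 [0.5157 0.292 ]
blk [174.5 261.6] 40 z17 [0.5098 0.329 ]
blk [148.4 267.6] 152 z17 [0.4979 0.3867]
blk [229.1 296.8] 321 z17 [0.4309 0.2079]
blk [196.5 298.5] 36 z17 [0.4286 0.2792]
blk [179.5 300.8] 42 z17 [0.4243 0.3164]
blk [163.4 312.5] 32 z17 [0.3999 0.351 ]
blk [144.5 315.6] 31 z17 [0.394  0.3923]
blk [190.5 315. ] 41 z17 [0.3936 0.2919]
gauge hole ((433.0691223144531, 186.7608184814453), (23.69280433654785, 25.316862106323242), 132.2019500732422) [[ 0.67043813 -0.25851228  0.005     ]]
gauge rect ((645.1096801757812, -227.00035095214844), (66.96625518798828, 144.4478302001953), 39.10139083862305) mean [ 0.65519516 -0.2266263 ]
marker blue 66 [249. 185.] [267. 191.]
stamp px [345. 225.] [371. 245.]
stampfoot ((560.8949584960938, -78.40022277832031), (55.46699523925781, 27.757795333862305), 59.80585479736328)
knob [ 0.55823563 -0.07459536  0.0867764 ] 100
tape top circle ((552.6797485351562, -246.1691436767578), 49.912757873535156) [ 0.55241151 -0.24571575]
label ((553.7590942382812, 25.665441513061523), 37.947715759277344)
marker ((667.1768798828125, 179.81796264648438), (15.977027893066406, 127.86006927490234), 12.285316467285156) [0.66664322 0.18053616] 362
tray ((472.3953857421875, 294.4120178222656), (237.6319580078125, 285.9078063964844), 9.152254104614258)
plates z 0.0086 table -0.0008
crate top [0.09924158 0.15579629 0.16108557] [0.4478867  0.0780382  0.10000069]
```

```bash
cat > r.py <<'E'
from plant import *
import numpy as np
PI=np.pi; FI=.150
def wrap(a): return (a+PI)%(2*PI)-PI
def choose(p,yp,q,yq,half=True):
    """common half-turn (and, if half, a free one at the place) with best feasible joint 6"""
    best=None
    for a in (0,PI):
        for b in ((0,PI) if half else (0,)):
            A=inverse_kinematics([*p,.1],[PI,0,wrap(yp+a)]); B=inverse_kinematics([*q,.1],[PI,0,wrap(yq+a+b)])
            if A is not None and B is not None:
                c=abs(A[5]-observe()["q"][5])+abs(A[5]-B[5])
                if best is None or c<best[0]: best=(c,wrap(yp+a),wrap(yq+a+b),np.round(A,2),np.round(B,2))
    return best
def pick(p,yaw,z,opening,f):
    gripper_to(opening); movep([*p,.20],[PI,0,yaw]); move_l([*p,z+.04],.2)
    hit=move_l([*p,z],.08,max_force=12); gripper_to(0,f); o=observe()
    print("picked hit",hit,"open",round(o["opening"],4),"z",o["eef_pos"][2].round(4),"t",o["time_s"]); 
    move_l([*p,.17],.2); o=observe(); print("lifted open",round(o["opening"],4),"gf",o["grasp_force"],o["ft_force"])
    return o
def place(p,yaw,z,opening):
    movep([*p,.17],[PI,0,yaw]); move_l([*p,z+.03],.2); hit=move_l([*p,z-.001],.05,max_force=8)
    o=observe(); print("down hit",hit,"at",np.round(o["eef_pos"],4),"want z",z); gripper_to(opening); move_l([*p,.20],.25)
    print("t",observe()["time_s"])
E
python3 - <<'E'
from r import *
hub=(.534,.2217); well=(.431,.208); ms=(.4697,.304); gs=np.array((.458,.381))
u=np.array([np.cos(-.888),np.sin(-.888)]); w=np.array([np.cos(FI),np.sin(FI)])
print(choose((.5525+.0425,-.246),PI/2,(hub[0]+.0425,hub[1]),PI/2,False))
print(choose(np.array((.645,-.227))-.025*u,-.888,gs-.025*w,FI,False))
print(choose((.561,-.0784),1.044,well,FI+PI/2)); print(choose((.667,.18),1.785,ms,FI))
E
```

```text
(np.float64(1.1422908617992593), 1.5707963267948966, 1.5707963267948966, array([-0.51,  0.38,  1.58,  0.  ,  1.18, -0.51]), array([ 0.24,  0.33,  1.66, -0.  ,  1.16,  0.24]))
(np.float64(1.0155516587079048), 2.253592653589793, -2.9915926535897928, array([-0.44,  0.42,  1.53,  0.  ,  1.19, -1.12]), array([ 0.58,  0.23,  1.77,  0.  ,  1.14, -1.14]))
(np.float64(0.4889230811175776), 1.0440000000000005, 1.720796326794897, array([-0.28,  0.21,  1.8 , -0.  ,  1.13,  0.25]), array([ 0.28,  0.01,  2.02, -0.  ,  1.11,  0.13]))
(np.float64(1.2841455055334932), 1.7850000000000001, -2.9915926535897928, array([ 0.15,  0.49,  1.44, -0.  ,  1.21, -0.06]), array([ 0.43,  0.2 ,  1.81,  0.  ,  1.13, -1.29]))
```

Run:
```python
from r import *
import cv2
hub=(.534,.2217)
pick((.5525+.0425,-.246),PI/2,.020,.040,60)
im,_=get_image("scene"); cv2.imwrite("pics/s1.png",im[:,:,::-1])
```

```text
picked hit False open 0.0123 z 0.0208 t 5.7667
lifted open 0.0122 gf 58.95635534921894 [-0.45893263 -0.12926739 -2.10043579]
```

View pics/s1.png

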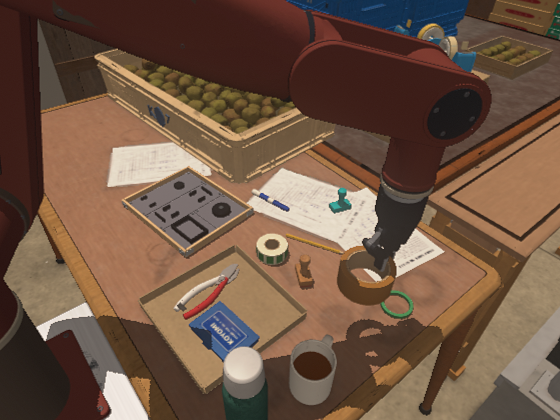

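The tape roll is held level at (368,272) and everything else is undisturbed. Now I place it and take the gauge.

Run:
```python
from r import *
import cv2
hub=(.534,.2217)
place((hub[0]+.0425,hub[1]),PI/2,.030,.030)
im,_=get_image("top"); cv2.imwrite("pics/t2.png",im[:,:,::-1][150:350,110:480])
u=np.array([np.cos(-.888),np.sin(-.888)])
pick(np.array((.645,-.227))-.025*u,2.2536,.002,.036,50)
im,_=get_image("scene"); cv2.imwrite("pics/s2.png",im[:,:,::-1])
a=cv2.imread("pics/t2.png"); a=cv2.resize(a,(400,216)); b=cv2.resize(im[:,:,::-1],(400,300)); b2=np.vstack([a,b]); cv2.imwrite("pics/c2.png",b2)
```

```text
down hit True at [0.5758 0.2216 0.0298] want z 0.03
t 10.8583
picked hit True open 0.0004 z 0.0091 t 14.5667
lifted open -0.0004 gf 0.0 [ 0.25050241  0.18425691 -0.77032878]
```

View pics/c2.png

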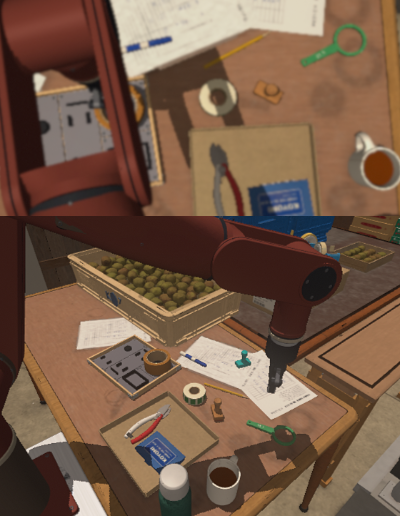

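The first attempt came down on the handle, because minAreaRect was skewed by the ring. I remeasure the axis from the ring centre and handle in a fresh top view.

```bash
cat > g.py <<'E'
from h import *
def gauge(im,K,T,zc=.009):
    hsv=cv2.cvtColor(im,cv2.COLOR_RGB2HSV); H,S,V=hsv[...,0],hsv[...,1],hsv[...,2]
    m=(H>40)&(H<85)&(S>60); m[:150]=0;m[:,:370]=0;m[230:]=0; m=blob(m); P=ray(pix(m),K,T,zc)[:,:2]
    cs,hi=cv2.findContours(m.astype(np.uint8),cv2.RETR_CCOMP,cv2.CHAIN_APPROX_NONE)
    cc=max((c for k,c in enumerate(cs) if hi[0,k,3]>=0),key=len)
    e=cv2.fitEllipse(cc); r=ray(e[0],K,T,.006)[0,:2]
    h=P[np.linalg.norm(P-r,axis=1)>.042]; v=r-h.mean(0); v/=np.linalg.norm(v)
    far=((h-r)@v).min()
    return r,np.arctan2(v[1],v[0]),r-.0405*v,far,e
E
python3 - <<'E'
from g import *
from plant import get_image,get_calibration,observe
import cv2
im0,d,K,T=load("pics/top0.npz"); print(gauge(im0,K,T))
im,d=get_image("top"); cv2.imwrite("pics/t3.png",im[140:260,340:480,::-1])
print(observe()["time_s"]); 
try: print(gauge(im,K,T))
except Exception as e: print("fail",e)
E
```

```text
(array([ 0.67022546, -0.25819066]), np.float64(-1.1284023227136264), array([ 0.65288724, -0.22158962]), np.float64(-0.11467901053663247), ((433.0691223144531, 186.7608184814453), (23.69280433654785, 25.316862106323242), 132.2019500732422))
15.625
fail max() iterable argument is empty
```

Run:
```python
from r import *
from g import *
well=(.431,.208)
p=(.561,-.0784); gripper_to(.05); movep([*p,.20],[PI,0,1.044])
im,d=get_image("wrist"); c=get_calibration("wrist"); np.savez("pics/w4.npz",im=im,d=d,K=c["intrinsics"],T=c["world_from_camera"])
W=cloud(d,c["intrinsics"],c["world_from_camera"]); ok=(d>0)&(np.linalg.norm(W[...,:2]-p,axis=2)<.035)
m=ok&(W[...,2]>.055)&(W[...,2]<.08); print("knob",m.sum(),W[m].mean(0),W[m].min(0),W[m].max(0))
m=ok&(W[...,2]>.016)&(W[...,2]<.026); print("foot",cv2.minAreaRect((W[m][:,:2]*1000).astype(np.float32)))
cv2.imwrite("pics/w4.png",im[:,:,::-1])
```

```text
knob 702 [ 0.56083231 -0.07875967  0.06707764] [ 0.54838998 -0.09173982  0.05532442] [ 0.57210164 -0.06814705  0.07102903]
foot ((559.871337890625, -80.3387451171875), (55.74191665649414, 29.90707015991211), 60.545711517333984)
```

View pics/w4.png

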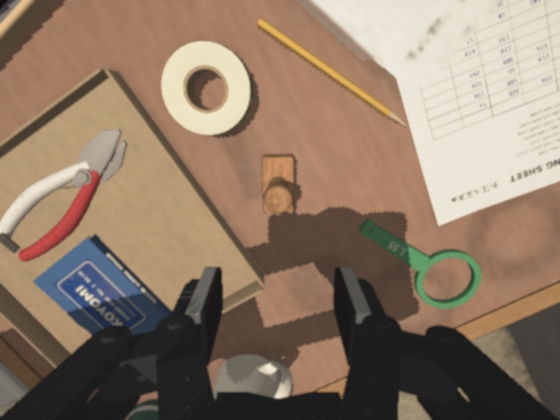

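The wrist view shows the stamp at (278,185), upright where measured, and the gauge lying flat at (445,275). I pick and place the stamp, then remeasure the gauge.

Run:
```python
from r import *
from g import *
well=(.431,.208)
o=pick((.5604,-.079),1.044,.031,.05,40)
if o["opening"]>.01:
    place(well,1.7208,.040,.045)
    im,d=get_image("top"); c=get_calibration("top"); print(gauge(im,c["intrinsics"],c["world_from_camera"]))
```

```text
picked hit False open 0.0225 z 0.0317 t 19.7167
lifted open 0.0229 gf 39.12917546345852 [ 0.14127737  0.25826759 -2.24319068]
down hit True at [0.4305 0.2079 0.0404] want z 0.04
t 24.125
(array([ 0.66534038, -0.26454216]), np.float64(-1.105230136006357), array([ 0.64715877, -0.22835267]), np.float64(-0.11536236166019335), ((436.00213623046875, 188.79249572753906), (23.589601516723633, 25.341928482055664), 128.51499938964844))
```

Run:
```python
from r import *
from g import *
f=-1.105; p=np.array((.6472,-.2284))-.025*np.array([np.cos(f),np.sin(f)])
gs=np.array((.458,.381))-.025*np.array([np.cos(FI),np.sin(FI)])
o=pick(p,wrap(f+PI),.002,.040,50)
if o["opening"]>.01:
    place(gs,wrap(FI+PI),o and .0125,.034)
    o=pick((.667,.18),1.785,.003,.040,40)
im,d=get_image("top"); a=cv2.resize(im[150:360,90:460,::-1],(740,420),interpolation=cv2.INTER_CUBIC); cv2.imwrite("pics/t5.png",a)
```

```text
picked hit False open 0.0168 z 0.0028 t 28.0083
lifted open 0.0165 gf 49.714367453281056 [-0.59923146  0.14360858 -1.74128269]
down hit True at [0.4325 0.3768 0.0117] want z 0.0125
t 33.8167
picked hit False open 0.0142 z 0.0039 t 37.1417
lifted open 0.0138 gf 39.000513553619385 [-0.28303396  0.09662063 -0.84526828]
```

View pics/t5.png

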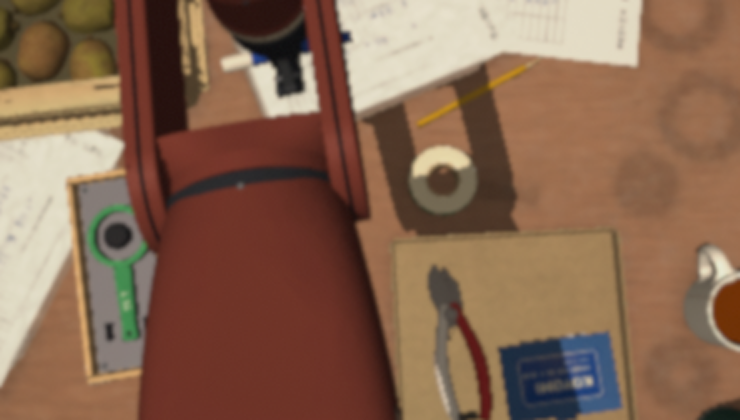

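The gauge's ring is round the boss at (118,235) with its handle between the guides, and the marker is held. I place the marker, clear the arm and check.

Run:
```python
from r import *
from g import *
place((.4697,.304),wrap(FI+PI),.0135,.034)
movep([.40,-.05,.30],[PI,0,1.5])
im,d=get_image("top"); c=get_calibration("top"); K,T=c["intrinsics"],c["world_from_camera"]; np.savez("pics/t6.npz",im=im,d=d,K=K,T=T)
cv2.imwrite("pics/t6.png",cv2.resize(im[160:350,100:370,::-1],(780,549),interpolation=cv2.INTER_CUBIC))
W=cloud(d,K,T); Z=W[...,2]; r=np.zeros(Z.shape,bool); r[215:345,120:265]=1
D=lambda c,R:r&(d>0)&(np.linalg.norm(W[...,:2]-c,axis=2)<R)
m=D((.534,.222),.06)&(Z>.045); print("tape",cv2.minEnclosingCircle((W[m][:,:2]*1000).astype(np.float32)),np.percentile(Z[m],[5,50,95]))
m=D((.431,.208),.04)&(Z>.07); print("knob",W[m].mean(0))
m=D((.431,.208),.045)&(Z>.026)&(Z<.036); print("foot",cv2.minAreaRect((W[m][:,:2]*1000).astype(np.float32)),np.median(Z[m]))
hsv=cv2.cvtColor(im,cv2.COLOR_RGB2HSV); 
m=D((.4697,.304),.08)&(Z>.0215)&(Z<.034)&(hsv[...,2]>80); m=blob(m); print("marker",cv2.minAreaRect((W[m][:,:2]*1000).astype(np.float32)),np.percentile(Z[m],[50,90]))
g=r&(hsv[...,0]>40)&(hsv[...,0]<85)&(hsv[...,1]>60); g=blob(g); P=ray(pix(g),K,T,.018)[:,:2]
ring=P[(P[:,0]>.47)]; print("ring",cv2.minEnclosingCircle((P[P[:,0]>.462]*1000).astype(np.float32)),"gauge z",np.percentile(Z[g],[10,50,90]), P.min(0),P.max(0))
```

```text
down hit True at [0.4689 0.3037 0.0128] want z 0.0135
t 41.9167
tape ((535.773681640625, 223.93087768554688), 49.634395599365234) [0.0518479  0.05601503 0.05901688]
knob [0.43178839 0.20650037 0.07682998]
foot ((431.7022705078125, 207.34120178222656), (29.83112335205078, 55.933834075927734), 10.142542839050293) 0.03011565728007759
marker ((470.2660217285156, 302.24981689453125), (126.93534851074219, 15.17829704284668), 8.533082008361816) [0.02413249 0.02678253]
ring ((496.9656677246094, 384.9576110839844), 35.91743850708008) gauge z [0.01294972 0.01695163 0.01952653] [0.38629147 0.34974877] [0.53239404 0.42083888]
```

View pics/t6.png

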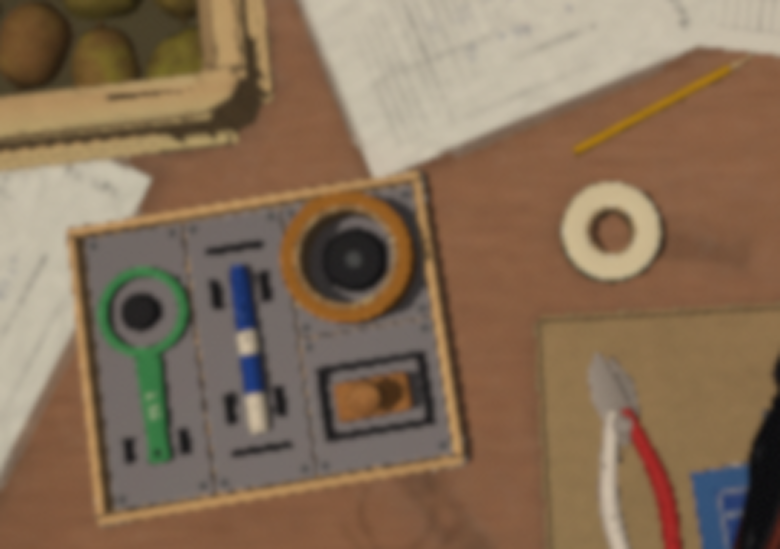

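All four pieces are seated: gauge (145,310), marker (245,350), tape round its hub (350,258) and stamp in its well (372,395). Offsets are about 3 mm and heights match. The pencil and sticker roll look undisturbed.

```bash
python3 -c "
from plant import *
print(job_done())"
```

```text
the job is handed in; nothing more can be done
None
```

The job is handed in: tape roll, stamp, marker and gauge all measured within about 3 mm of their inserts and at seated height, at about 42 s of the 99 s allowed, with the pencil and sticker roll not disturbed; no verdict came back from the judge.

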